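Balance a loaded centrifuge rotor

ROBOT

A 7-joint arm with a two-finger parallel gripper is mounted at the origin on a cart in front of the work surface, level with it; the furniture and walls round the work are solid. World frame = base frame: x ahead of the robot, y to its left, z up, the work surface at z = 0. Lengths are in mm, angles in rad, forces in N, time in s.
With the tool pointing down it reaches from about 375 to 925 mm from the base axis. Payload 3.1 kg.
Tool frame: the origin (TCP) lies midway between the tips of the shut fingers; the grasp point (between the pads) lies robot.grip_depth behind it (robot.grip_depth is the distance from the TCP to the grasp point, in mm); z points along the fingers, y is the line along which they close (so a half turn about z gives the same grasp; the last joint's range is limited). The gripper opens to 85 mm and grips with 20 to 120 N. Pads are 22 mm wide; open, the fingers measure 114 mm over their backs; the gripper's body (76 mm by 85 mm) begins 54 mm behind the grasp point. The pads swing forward as they close: fully open they stand 13 mm farther back than shut.
Start: joints at [1.125, 0.383, 0.044, 1.598, -0.018, 1.161, -0.05], TCP at [221.559, -611.077, 231.269] pointing down, gripper open.
Joint ranges: [-2.61, 2.61], [-0.41, 2.15], [-1.48, 1.57], [0, 2.5], [-1.57, 4.71], [0.05, 1.97], [-2.85, 2.85]. Speed limits (rad/s): [2.79, 2.79, 3.14, 3.14, 3.14, 3.14, 3.14].

INTERFACE

Orientations are given as [roll, pitch, yaw] about the fixed x, y, z axes, in that order (R = Rz(yaw) Ry(pitch) Rx(roll)).
In Python, from rig import robot, imaging gives the robot as it stands. The module is installed in compiled form; this text tells all that it offers.
- The arm moves only by the tool move_arm, never from a script. Its argument "commands" is a list of rows, each a list of 4 numbers: the shift along the world's x, y, z in mm, then the turn about the world's z in degrees. In form: [[x, y, z, turn], ...]. A call has 1 to 10 rows; each row shifts and turns the commanded pose from where the row before left it; what a row does not reach is not made up. A row lasts 1/10 s, in which the tool goes at most 50 mm and 8.59 degrees, less where a joint would pass 70% of its speed; a pose out of reach is approached as far as the arm can. A call is refused whole if a number of a shift passes 50 or a number of a turn 8.59, either way. A call with a gripper value outside its range is refused whole. "hand" is the closure, from 0 (fully open) to 1 (shut), set as the call begins (left out, the last holds). The fingers move at their own pace and stop on an object; "force" is the grip in N (left out, the last holds). Time passes only in rows, so rows that do not move let the fingers close. It gives the time, the measured TCP pose, the force, the opening and the grip force at its end, in the units of the state.
- robot.sense(): the state, without advancing time (a new reading comes with each control period).
- imaging.capture(name): name is "scene" or "top" or "wrist"; returns a dict with "image" (480x640x3 uint8, blue, green, red), "vertical_fov" (degrees; the focal length in pixels is half the picture's height over the tangent of half this angle, whatever the lens; pixels are square), "cx", "cy" (the principal point, pixels), "pose" (4x4, takes a point from camera to world coordinates). Camera axes: x right, y up, looking along -z (the intrinsics and any distortion apply to the point x, -y, -z); pixel columns grow to the right and rows downward; lengths in mm; the calibration is good to about 2 mm. A picture is of the moment at which its call begins. There is no depth.
- robot.finish_job(): hands the job in; it is judged then, once.
The state is a dict: "time_s": time; "joints": joint angles; "joint_velocities": joint speeds; "joint_efforts": joint torques, N m; "tool_pos": TCP position; "eef_rot": TCP orientation; "ft_force": force on the tool from outside, world axes, zero at the start; "moment": the same for the moment, N m; "gripper_width": finger opening in mm; "grasp_force": force on a finger pad.
Only numpy, scipy, OpenCV 4.12 (cv2) and the standard library are available. Lean on these libraries where they do the work, as an engineer would, in place of code of your own. Each camera call takes 0.05 s, during which the arm holds its last target. There are 200 camera calls.

TASK

The rotor was loaded out of balance: only tubes with the same cap colour weigh the same, and each must face its twin straight across the rotor. Rearrange the red-, yellow- and blue-capped tubes so that both tubes of every colour sit in opposite buckets, parking one in a free hole of the rack meanwhile if you like; all six must end upright and fully down in the buckets. Do not drop or tip a tube, and leave the two black-capped tubes in the rack alone.

Things in the scene. Friction and masses are not known exactly. Their poses are not given: they have to be found in the camera images.
- tube_red_1: one of the two red-capped centrifuge tubes (alike, interchangeable). Frosted plastic, 29 mm across, 116 mm long; conical tip (lowest 16 mm), so it cannot stand by itself; ribbed red screw cap 34 mm across, from 101 to 116 mm above the tip. Loose, under 0.1 kg. Origin at the tip on the tube's axis, z up the tube
- tube_red_2: one of the two red-capped centrifuge tubes (alike, interchangeable). Frosted plastic, 29 mm across, 116 mm long; conical tip (lowest 16 mm), so it cannot stand by itself; ribbed red screw cap 34 mm across, from 101 to 116 mm above the tip. Loose, under 0.1 kg. Origin at the tip on the tube's axis, z up the tube
- tube_yellow_1: one of the two yellow-capped centrifuge tubes (alike, interchangeable). Frosted plastic, 29 mm across, 116 mm long; conical tip (lowest 16 mm), so it cannot stand by itself; ribbed yellow screw cap 34 mm across, from 101 to 116 mm above the tip. Loose, under 0.1 kg. Origin at the tip on the tube's axis, z up the tube
- tube_yellow_2: one of the two yellow-capped centrifuge tubes (alike, interchangeable). Frosted plastic, 29 mm across, 116 mm long; conical tip (lowest 16 mm), so it cannot stand by itself; ribbed yellow screw cap 34 mm across, from 101 to 116 mm above the tip. Loose, under 0.1 kg. Origin at the tip on the tube's axis, z up the tube
- tube_blue_1: one of the two blue-capped centrifuge tubes (alike, interchangeable). Frosted plastic, 29 mm across, 116 mm long; conical tip (lowest 16 mm), so it cannot stand by itself; ribbed blue screw cap 34 mm across, from 101 to 116 mm above the tip. Loose, under 0.1 kg. Origin at the tip on the tube's axis, z up the tube
- tube_blue_2: one of the two blue-capped centrifuge tubes (alike, interchangeable). Frosted plastic, 29 mm across, 116 mm long; conical tip (lowest 16 mm), so it cannot stand by itself; ribbed blue screw cap 34 mm across, from 101 to 116 mm above the tip. Loose, under 0.1 kg. Origin at the tip on the tube's axis, z up the tube
- tube_black_1: a tube of the same shape with a black cap, standing in the rack; somebody else's. Origin at the tip, z up
- tube_black_2: a tube of the same shape with a black cap, standing in the rack; somebody else's. Origin at the tip, z up
- rotor: six-bucket aluminium centrifuge rotor on its stand, fixed. Origin on its axis at bench height, z up. Bucket centres 90 mm from the axis, at 0, 60, 120, 180, 240, 300 degrees from its x axis; facing ones 180 mm apart. Dark buckets: rim 94 mm above the bench, inner floor (a seated tube's tip rests there) 24 mm; bore 34 mm, flared to 42 at the rim. Hub 87 mm high
- rack: blue-grey tube rack, fixed, 228 x 62 x 93 mm high; four 35 mm holes in a row along its x axis, at x = -81, -27, +27, +81 mm. Origin under its centre at bench height, z up. The first two hold the black-capped tubes; those at +27 and +81 are free for parking a tube. A tube in it rests with its tip 24 mm above the bench
Things that resemble listed ones, but are neither listed nor needed, are in the scene too. What is shaped like the tube_yellow_1 but turquoise is not meant.

How it is judged:
By the outcome, as a careful person would: the job done as asked, in the order asked, and still so for the second after the job is handed in, with the robot touching nothing.
It also fails if it takes over 96 s, if anything falls off the work surface, if the arm or the gripper's body presses on something with over 40 N, if the wrist force passes 120 N, or if a joint passes its speed limit or range.

## Working session

There is one attempt and no reset: what is moved stays moved. The work goes in short steps, Python scripts to look and compute and a tool call to move; the robot and the scene stay as the last step left them, time stands still between calls to the robot, and variables do not carry over. Pictures are saved under pics/ and viewed, at most 14 in all, crops included, and the job is handed in when it is done.

Besides the shell and the picture viewer there is one more tool, called after "Request:" as name(argument=value, ...), one argument or row to a line, values as JSON. move_arm: Moves the arm, as the interface text tells. Its arguments: {"type":"object","properties":{"commands":{"type":"array","items":{"type":"array","items":{"type":"number"}}},"hand":{"type":"number"},"force":{"type":"number"}},"required":["commands"]}

```bash
mkdir -p pics; cat > h.py <<'E'
import numpy as np, cv2
from rig import robot, imaging
def snap(cam, fn=None):
    c=imaging.capture(cam)
    if fn: cv2.imwrite('pics/'+fn,c['image'])
    return c
def f(c): return 240/np.tan(np.radians(c['vertical_fov'])/2)
def ray(c,u,v,z):
    d=np.array([(u-c['cx'])/f(c),-(v-c['cy'])/f(c),-1]); P=np.array(c['pose'])
    d=P[:3,:3]@d; o=P[:3,3]; return o+d*(z-o[2])/d[2]
def proj(c,p):
    P=np.array(c['pose']); q=P[:3,:3].T@(np.array(p)-P[:3,3])
    return c['cx']+f(c)*q[0]/-q[2], c['cy']-f(c)*q[1]/-q[2]
E
python3 - <<'E'
from h import *
for n in ("top","scene"):
    c=snap(n,n+'1.png'); print(n,{k:v for k,v in c.items() if k!='image'})
print(robot.sense(), robot.grip_depth)
E
```

```text
top {'vertical_fov': 44.99759866939352, 'cx': 323.1789802919459, 'cy': 235.6815735632836, 'pose': array([[ 1.45081973e-02,  9.94676622e-01, -1.02019263e-01,
         4.31016096e+02],
       [-9.99879404e-01,  1.38669721e-02, -6.99176406e-03,
         5.46265667e+01],
       [-5.53984597e-03,  1.02108398e-01,  9.94757853e-01,
         1.38185554e+03],
       [ 0.00000000e+00,  0.00000000e+00,  0.00000000e+00,
         1.00000000e+00]])}
scene {'vertical_fov': 45.32427633313361, 'cx': 313.4855472826438, 'cy': 226.4283757173175, 'pose': array([[-7.28809018e-01,  4.73333814e-01, -4.94765112e-01,
         3.48806374e+01],
       [-6.84548440e-01, -5.19723795e-01,  5.11156151e-01,
         6.32719889e+02],
       [-1.51937114e-02,  7.11225898e-01,  7.02799312e-01,
         8.23391563e+02],
       [ 0.00000000e+00,  0.00000000e+00,  0.00000000e+00,
         1.00000000e+00]])}
{'time_s': 0.1, 'joints': array([ 1.12519204,  0.38376983,  0.04386779,  1.59944296, -0.01789581,
        1.16121597, -0.04988212]), 'joint_velocities': array([ 0.00013819, -0.00318243,  0.00034496, -0.00508893, -0.00018467,
        0.0007167 , -0.00199374]), 'joint_efforts': array([ 3.31879557e-03, -4.34723353e+01,  1.02935571e+00, -2.50452107e+01,
        1.07598072e-02,  5.47097603e-03, -1.24495222e-05]), 'tool_pos': array([ 221.22308042, -610.26735684,  229.99050799]), 'eef_rot': array([-3.13915367e+00,  1.44174206e-04,  3.47874543e-01]), 'ft_force': array([ 0.90933517, -0.18022534,  0.06033859]), 'moment': array([ 0.0408928 ,  0.00347721, -0.00684583]), 'grasp_force': 0.0, 'gripper_width': 84.94129438212045} 18.700000000000003
```

View pics/top1.png

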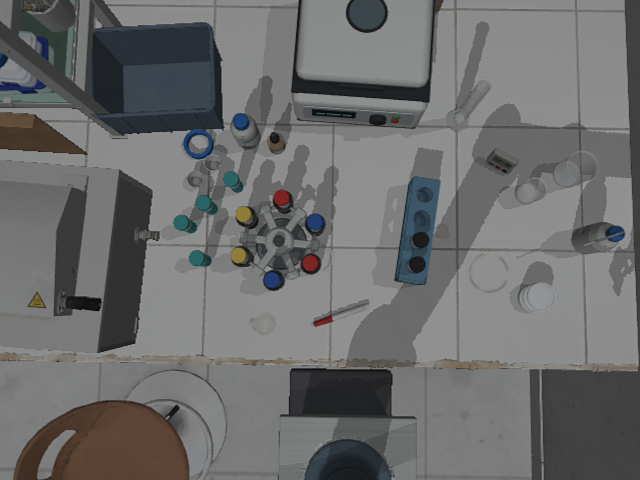

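View pics/scene1.png

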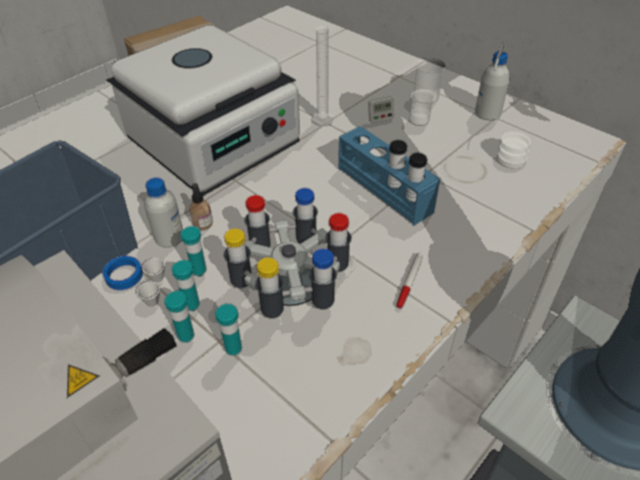

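The top view shows the rotor at about (280,240). Clockwise from the top, the caps are red (283,199), blue (315,223), red (311,263), blue (273,280), yellow (241,256) and yellow (245,215). The free rack holes are at (425,195) and (421,219), and the turquoise decoys stand to the left. The scene view confirms the colour order. My plan is a 3-cycle: park the near blue, move the right red to its bucket, move the near yellow to the red's old bucket, then put blue where yellow was.

```bash
cat > loc.py <<'E'
from h import *
from scipy.optimize import least_squares
ORD=[('R',283,199),('B',315,223),('R',311,263),('B',273,280),('Y',241,256),('Y',245,215)]
def mask(img,k):
    h=cv2.cvtColor(img,cv2.COLOR_BGR2HSV); H,S,V=cv2.split(h)
    hh={'R':(H<8)|(H>172),'Y':(H>18)&(H<35),'B':(H>105)&(H<125),'T':(H>80)&(H<96)}[k]
    return (hh&(S>140)&(V>70)).astype(np.uint8)
def blobs(img,k,mn=60):
    n,l,s,c=cv2.connectedComponentsWithStats(mask(img,k)); return [(c[i],s[i,4]) for i in range(1,n) if s[i,4]>=mn]
E
python3 - <<'E'
from loc import *
c=snap('top'); P=[]
for k,u,v in ORD:
    b=min(blobs(c['image'],k),key=lambda b:np.hypot(*(b[0]-[u,v]))); p=ray(c,*b[0],136); P.append(p[:2]); print(k,b,p.round(1))
P=np.array(P)
def hexa(q): return np.array([q[:2]+90*np.array([np.cos(q[2]-i*np.pi/3),np.sin(q[2]-i*np.pi/3)]) for i in range(6)])
a=np.arctan2(*(P[0]-P.mean(0))[::-1])
r=least_squares(lambda q:(hexa(q)-P).ravel(),[*P.mean(0),a]); print(r.x,(hexa(r.x)-P).round(1).tolist()); print(hexa(r.x).round(1))
s=snap('scene')
for p,(k,_,_) in zip(hexa(r.x),ORD):
    print(k,np.round(proj(s,[*p,132]),1),[ (b[0].round(1),b[1]) for b in blobs(s['image'],k)])
for u,v,z in [(425,195,93),(421,219,93),(421,240,140),(417,264,140)]: print(ray(c,u,v,z).round(1))
for n,b in [('T',b) for b in blobs(c['image'],'T')]: print(n,ray(c,*b[0],136).round(0))
i=c['image'][165:295,385:455]; cv2.imwrite('pics/rack.png',cv2.resize(i,None,fx=4,fy=4,interpolation=2))
E
```

```text
R (array([281.02094241, 197.38743455]), np.int32(191)) [641.3 156.4 136. ]
B (array([314.17948718, 221.51794872]), np.int32(195)) [589.4  83.3 136. ]
R (array([309.68181818, 262.54040404]), np.int32(198)) [500.3  91.6 136. ]
B (array([271.22959184, 279.58673469]), np.int32(196)) [462.5 173.5 136. ]
Y (array([238.07894737, 255.04736842]), np.int32(190)) [514.3 246.2 136. ]
Y (array([243.11640212, 214.04232804]), np.int32(189)) [603.6 237.9 136. ]
[ 5.51894626e+02  1.64812029e+02 -9.26808348e-02] [[0.2, 0.1], [0.1, -0.3], [-0.4, -0.2], [-0.3, -0.3], [0.0, 0.4], [0.3, 0.4]]
[[641.5 156.5]
 [589.5  83. ]
 [499.9  91.4]
 [462.3 173.1]
 [514.3 246.6]
 [603.9 238.3]]
R [254.5 202.5] [(array([254.9, 203.3]), np.int32(247)), (array([338.5, 221.8]), np.int32(264)), (array([402.7, 296.1]), np.int32(141))]
B [303.9 195.3] [(array([304.2, 196. ]), np.int32(220)), (array([322.7, 258.1]), np.int32(319))]
R [337.9 220.8] [(array([254.9, 203.3]), np.int32(247)), (array([338.5, 221.8]), np.int32(264)), (array([402.7, 296.1]), np.int32(141))]
B [321.9 257.6] [(array([304.2, 196. ]), np.int32(220)), (array([322.7, 258.1]), np.int32(319))]
Y [266.9 266.5] [(array([234.4, 237.5]), np.int32(301)), (array([267.3, 267.3]), np.int32(351)), (array([ 77.8, 379. ]), np.int32(430))]
Y [233.9 236.7] [(array([234.4, 237.5]), np.int32(301)), (array([267.3, 267.3]), np.int32(351)), (array([ 77.8, 379. ]), np.int32(430))]
[ 658.4 -164.1   93. ]
[ 603.8 -154.9   93. ]
[ 552.  -147.2  140. ]
[ 500.2 -138.5  140. ]
T [681. 268. 136.]
T [628. 326. 136.]
T [584. 373. 136.]
T [507. 336. 136.]
```

View pics/rack.png

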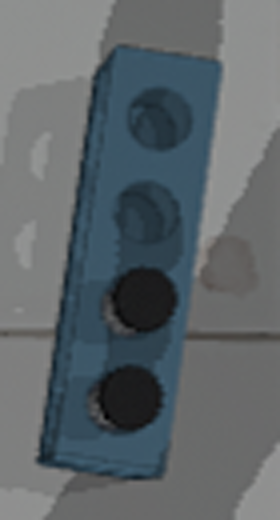

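Both cameras agree to within 1 px, and the hexagon fit leaves residuals under 0.5 mm. Every position is plausible for reach and size. I'm moving now to the blue tube at D (462,173), with yaw near -5° so the fingers close between the neighbouring tubes.

Request:
move_arm(
  commands=[
    [18,44,0,-2.5],
    [18,44,0,-2.5],
    [18,44,0,-2.5],
    [18,44,0,-2.5],
    [18,44,0,-2.5],
    [18,44,0,-2.5],
    [18,44,0,-2.5],
    [18,44,0,-2.5],
    [18,44,0,-2.5],
    [18,44,0,-2.5],
  ],
  hand=0.3,
  force=40,
)

```text
time_s: 1.2
tool_pos: [401.8, -169.3, 231.4]
eef_rot: [3.141, -0.001, -0.091]
ft_force: [0.8, -0.7, -0.1]
gripper_width: 59.8
grasp_force: 0.0
```

Request:
move_arm(
  commands=[
    [8,43,0,0],
    [8,43,0,0],
    [8,43,0,0],
    [8,43,0,0],
    [8,43,0,0],
    [8,43,0,0],
    [8,43,0,0],
    [5,43,0,0],
    [0,0,-20,0],
    [0,0,0,0],
  ],
)

```text
time_s: 2.2
tool_pos: [460.4, 173.7, 209.1]
eef_rot: [3.14, 0.005, -0.085]
ft_force: [-0.2, -0.8, -1.0]
gripper_width: 60.1
grasp_force: 0.0
```

Request:
move_arm(
  commands=[
    [0,0,-30,0],
    [0,0,-20,0],
    [0,0,0,0],
  ],
)

```text
time_s: 2.5
tool_pos: [460.2, 170.0, 158.6]
eef_rot: [3.138, 0.006, -0.091]
ft_force: [-0.2, 0.2, 0.1]
gripper_width: 59.9
grasp_force: 0.0
```

```bash
python3 - <<'E'
from h import *
s=robot.sense(); print(s['tool_pos'].round(1),s['eef_rot'].round(3))
c=snap('wrist','w1.png'); print(c['pose'].round(3).tolist(),proj(c,[462.3,173.1,140]),proj(c,[499.9,91.4,140]))
E
```

```text
[460.2 170.  158.6] [ 3.138  0.006 -0.091]
[[-0.089, 0.942, 0.322, 542.11], [-0.996, -0.086, -0.026, 162.939], [0.003, -0.323, 0.946, 301.277], [0.0, 0.0, 0.0, 1.0]] (np.float64(310.29480092054007), np.float64(289.9964422941244)) (np.float64(507.26887573871545), np.float64(187.27849160504655))
```

View pics/w1.png

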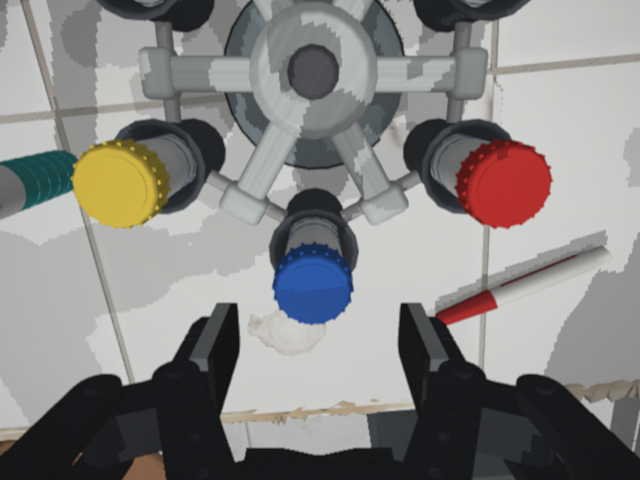

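The wrist view shows the blue cap at (313,290) against a prediction of (310,290), midway between the fingers at 238 and 400. The remaining correction is about +2 mm in x and y, then I descend and grip.

Request:
move_arm(
  commands=[
    [2,2,0,0],
    [0,0,-25,0],
    [0,0,-22,0],
    [0,0,0,0],
  ],
)

```text
time_s: 2.95
tool_pos: [463.6, 173.9, 113.3]
eef_rot: [3.14, 0.003, -0.089]
ft_force: [-1.2, -0.8, -0.3]
gripper_width: 60.0
grasp_force: 0.0
```

Request:
move_arm(
  commands=[
    [0,0,0,0],
    [0,0,0,0],
    [0,0,0,0],
    [0,0,0,0],
    [0,0,0,0],
  ],
  hand=1,
  force=40,
)

```text
time_s: 3.45
tool_pos: [466.2, 175.5, 116.1]
eef_rot: [-3.141, -0.004, -0.089]
ft_force: [-0.1, 0.2, 6.0]
gripper_width: 32.4
grasp_force: 39.7
```

Request:
move_arm(
  commands=[
    [0,0,10,0],
    [0,0,40,0],
    [0,0,45,0],
    [0,0,45,0],
    [0,0,0,0],
  ],
)

```text
time_s: 3.95
tool_pos: [468.7, 177.4, 261.7]
eef_rot: [-3.137, -0.013, -0.088]
ft_force: [1.1, 0.0, -1.3]
gripper_width: 32.3
grasp_force: 40.3
```

```bash
python3 - <<'E'
from h import *
s=robot.sense(); print(s['tool_pos'].round(1),s['eef_rot'].round(3),s['gripper_width'],s['ft_force'])
c=snap('wrist','w2.png'); print(c['pose'].round(3).tolist())
s=robot.sense(); print(s['tool_pos'].round(1))
E
```

```text
[468.7 177.4 261.7] [-3.137 -0.013 -0.088] 32.33883684685486 [ 1.05906157  0.0299515  -1.28766279]
[[-0.087, 0.949, 0.303, 547.725], [-0.996, -0.081, -0.031, 169.689], [-0.005, -0.304, 0.952, 405.947], [0.0, 0.0, 0.0, 1.0]]
[466.8 176.2 258.4]
```

View pics/w2.png

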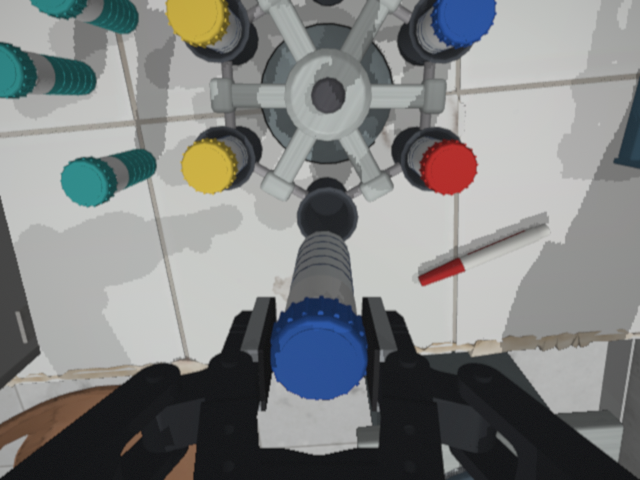

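The blue tube is in the grip at (320,350), hanging clear of its bucket at (327,215). Next I carry it to the rack's +81 hole and let it settle.

Request:
move_arm(
  commands=[
    [10,-17,0,0],
    [20,-36,0,0],
    [23,-40,0,0],
    [24,-42,0,0],
    [24,-42,0,0],
    [24,-42,0,0],
    [24,-42,0,0],
    [22,-38,0,0],
    [15,-26,0,0],
    [8,-14,0,0],
  ],
)

```text
time_s: 5.0
tool_pos: [657.6, -168.4, 251.4]
eef_rot: [3.141, 0.004, -0.093]
ft_force: [0.2, -1.2, -1.8]
gripper_width: 32.5
grasp_force: 40.3
```

Request:
move_arm(
  commands=[
    [0,0,0,0],
    [0,0,0,0],
    [0,0,0,0],
    [0,0,0,0],
    [0,0,0,0],
  ],
)

```text
time_s: 5.5
tool_pos: [658.4, -162.3, 254.8]
eef_rot: [-3.141, -0.0, -0.086]
ft_force: [-0.5, -0.1, 0.0]
gripper_width: 33.0
grasp_force: 40.3
```

```bash
cat > inhand.py <<'E'
import sys
from loc import *
k,fn=sys.argv[1],sys.argv[2]
s0=robot.sense(); c=snap('wrist',fn); s=robot.sense()
t=s0['tool_pos']; print('tool',t.round(1),s['tool_pos'].round(1),s0['eef_rot'].round(3),'w',round(s0['gripper_width'],1))
b=[b for b in blobs(c['image'],k,2000) if abs(b[0][0]-320)<70 and b[0][1]>280]
for q,a in b: print('cap',q.round(1),a,'at z+20',ray(c,*q,t[2]+20).round(1), 'offset',(ray(c,*q,t[2]+20)-t).round(1), 'tool proj at z+20',np.round(proj(c,t+[0,0,20]),1))
E
python3 inhand.py B w3.png; python3 - <<'E'
from h import *
c=snap('top','t3.png'); t=robot.sense()['tool_pos']; print(proj(c,[659,-164,93]))
c=snap('wrist'); print('hole in wrist',proj(c,[659,-164,93]))
E
```

```text
tool [ 658.4 -162.3  254.8] [ 658.4 -162.8  254.7] [-3.141 -0.    -0.086] w 33.0
cap [318.8 353. ] 7230 at z+20 [ 655.3 -162.3  274.8] offset [-3.1  0.  20. ] tool proj at z+20 [318.1 345.2]
(np.float64(424.97205488208033), np.float64(194.73482949676009))
hole in wrist (np.float64(319.294410106148), np.float64(207.51133020524244))
```

View pics/w3.png

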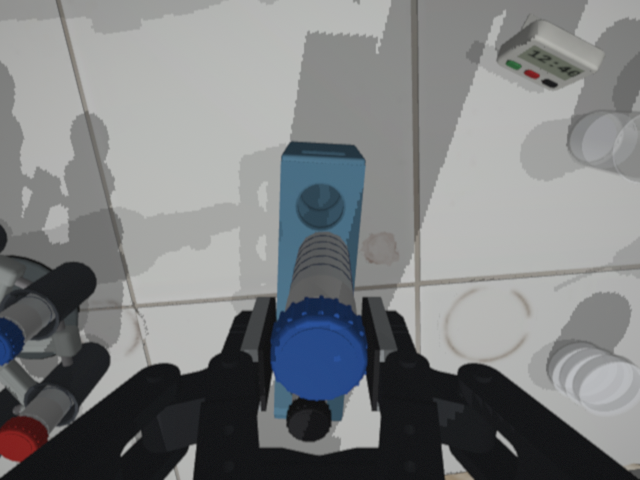

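The picture shows the hole centre at (320,207), as predicted (319,207.5). The cap sits 3 mm toward −x from the TCP in the hand, so I shift +3.5 in x and −2 in y, then lower.

Request:
move_arm(
  commands=[
    [3.5,-2,0,0],
    [0,0,-30,0],
    [0,0,-30,0],
    [0,0,0,0],
    [0,0,0,0],
    [0,0,-15,0],
    [0,0,-15,0],
    [0,0,-15,0],
    [0,0,0,0],
  ],
)

```text
time_s: 6.55
tool_pos: [660.1, -164.8, 145.6]
eef_rot: [-3.14, 0.005, -0.088]
ft_force: [1.1, 1.5, -2.4]
gripper_width: 32.6
grasp_force: 40.2
```

Request:
move_arm(
  commands=[
    [0,0,-10,0],
    [0,0,-10,0],
    [0,0,-5,0],
    [0,0,-5,0],
    [0,0,0,0],
    [0,0,0,0],
  ],
)

```text
time_s: 7.15
tool_pos: [661.7, -165.1, 118.5]
eef_rot: [-3.14, 0.001, -0.088]
ft_force: [0.5, 4.0, -2.1]
gripper_width: 32.4
grasp_force: 40.2
```

Request:
move_arm(
  commands=[
    [0,0,-2,0],
    [0,0,0,0],
  ],
)

```text
time_s: 7.35
tool_pos: [662.4, -165.1, 117.7]
eef_rot: [-3.14, -0.001, -0.088]
ft_force: [0.5, 4.3, 0.1]
gripper_width: 33.0
grasp_force: 40.4
```

Request:
move_arm(
  commands=[
    [0,0,0,0],
    [0,0,0,0],
    [0,0,0,0],
    [0,0,20,0],
    [0,0,45,0],
    [0,0,45,0],
  ],
  hand=0.3,
)

```text
time_s: 7.95
tool_pos: [660.7, -167.6, 227.0]
eef_rot: [3.14, 0.003, -0.09]
ft_force: [0.3, 0.4, -0.2]
gripper_width: 60.0
grasp_force: 0.0
```

Request:
move_arm(
  commands=[
    [-10,16,0,0],
    [-23,37,0,0],
    [-26,41,0,0],
    [-26,41,0,0],
    [-26,41,0,0],
    [-24,38,0,0],
    [-17,27,-20,0],
    [-10,16,-30,0],
    [0,0,0,0],
    [0,0,0,0],
  ],
)

```text
time_s: 8.95
tool_pos: [500.3, 89.6, 177.4]
eef_rot: [3.14, 0.0, -0.089]
ft_force: [-0.3, -0.8, 0.7]
gripper_width: 59.5
grasp_force: 0.0
```

```bash
cat > above.py <<'E'
import sys
from loc import *
k,fn,x,y=sys.argv[1],sys.argv[2],float(sys.argv[3]),float(sys.argv[4])
s0=robot.sense(); c=snap('wrist',fn); s=robot.sense(); t=s['tool_pos']
print('tool',s0['tool_pos'].round(1),t.round(1),s['eef_rot'].round(3),'pred',np.round(proj(c,[x,y,134]),1))
for q,a in blobs(c['image'],k,1000): print('cap',q.round(1),a,ray(c,*q,134).round(1),'minus tool',(ray(c,*q,134)-t)[:2].round(1))
E
python3 above.py R w4.png 499.9 91.4; python3 - <<'E'
from h import *
i=snap('top')['image'][150:310,220:460]; cv2.imwrite('pics/t4.png',cv2.resize(i,None,fx=3,fy=3,interpolation=2))
E
```

```text
tool [500.3  89.6 177.4] [501.7  89.1 178.3] [ 3.141e+00 -2.000e-03 -9.100e-02] pred [314.5 272. ]
cap [316.3 271.5] 4048 [500.1  90.5 134. ] minus tool [-1.6  1.4]
```

View pics/t4.png

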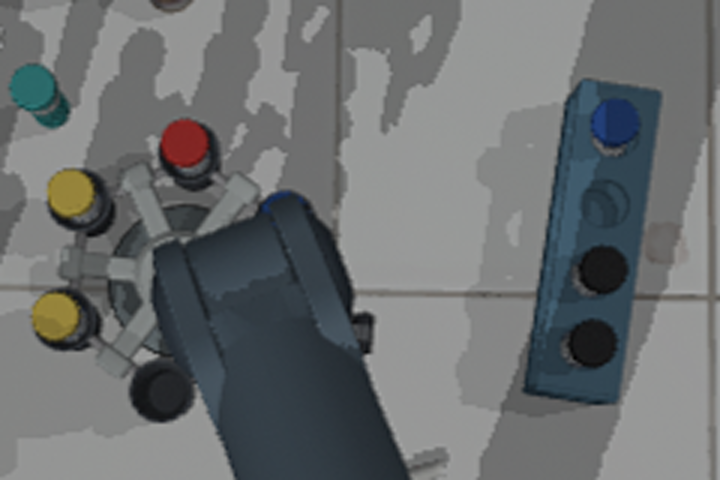

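The blue tube is parked upright in the far rack hole (crop 615,122). Bucket D is empty (crop 160,390). The red cap is within 2 mm of the tool, so I correct that and grip it.

Request:
move_arm(
  commands=[
    [-1,1,0,0],
    [0,0,-30,0],
    [0,0,-20,0],
    [0,0,-13,0],
    [0,0,0,0],
    [0,0,0,0],
  ],
)

```text
time_s: 9.65
tool_pos: [499.9, 91.8, 114.9]
eef_rot: [-3.141, -0.001, -0.089]
ft_force: [0.4, 0.5, 0.6]
gripper_width: 59.9
grasp_force: 0.0
```

Request:
move_arm(
  commands=[
    [0,0,0,0],
    [0,0,0,0],
    [0,0,0,0],
    [0,0,0,0],
    [0,0,0,0],
  ],
  hand=1,
)

```text
time_s: 10.15
tool_pos: [500.3, 92.2, 115.5]
eef_rot: [-3.141, -0.003, -0.088]
ft_force: [0.3, -0.2, 6.0]
gripper_width: 32.6
grasp_force: 39.6
```

Request:
move_arm(
  commands=[
    [0,0,10,0],
    [0,0,35,0],
    [0,0,40,0],
    [0,0,35,0],
    [0,0,20,0],
    [-5,10,0,0],
    [-13,27,0,0],
    [-13,27,0,0],
    [-6,17,0,0],
    [0,0,0,0],
  ],
)

```text
time_s: 11.15
tool_pos: [458.8, 176.6, 252.9]
eef_rot: [-3.141, 0.003, -0.081]
ft_force: [0.3, 0.5, -0.4]
gripper_width: 32.6
grasp_force: 40.2
```

Request:
move_arm(
  commands=[
    [0,0,0,0],
    [0,0,0,0],
    [0,0,0,0],
    [0,0,0,0],
    [0,0,0,0],
  ],
)

```text
time_s: 11.65
tool_pos: [462.3, 172.3, 254.2]
eef_rot: [3.142, 0.0, -0.09]
ft_force: [-0.5, -0.6, -0.6]
gripper_width: 32.5
grasp_force: 40.2
```

```bash
python3 inhand.py R w5.png; python3 inhand.py R w5b.png; python3 - <<'E'
from h import *
c=snap('wrist'); print('bucket',proj(c,[462.3,173.1,94]))
E
```

```text
tool [462.3 172.3 254.2] [462.3 172.4 254.2] [ 3.142  0.    -0.09 ] w 32.5
cap [318.7 341.8] 8173 at z+20 [463.7 171.9 274.2] offset [ 1.3 -0.3 20. ] tool proj at z+20 [318.1 345.2]
tool [462.3 172.4 254.2] [462.2 172.6 254.3] [-3.142  0.    -0.09 ] w 32.7
cap [318.7 341.8] 8178 at z+20 [463.6 172.1 274.2] offset [ 1.3 -0.3 20. ] tool proj at z+20 [318.1 345.2]
bucket (np.float64(317.7454514450577), np.float64(208.65009885234025))
```

View pics/w5b.png

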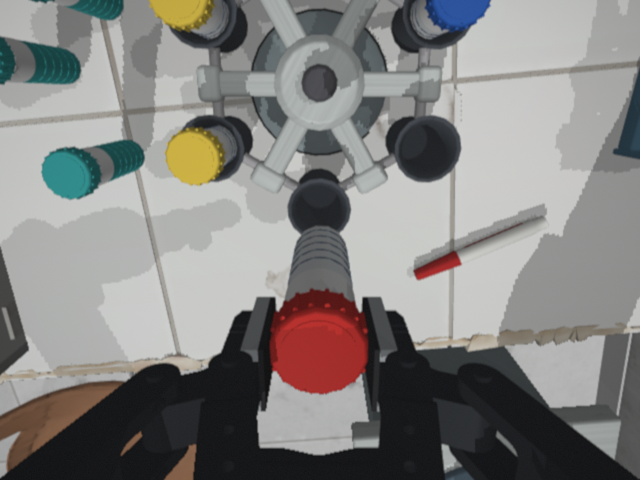

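The bucket D rim is at (319,208), as predicted, and the red tube is centred over it. Lowering straight down.

Request:
move_arm(
  commands=[
    [0,0,-20,0],
    [0,0,-30,0],
    [0,0,-20,0],
    [0,0,0,0],
    [0,0,0,0],
    [0,0,-15,0],
    [0,0,-15,0],
    [0,0,-10,0],
    [0,0,0,0],
  ],
)

```text
time_s: 12.7
tool_pos: [460.5, 172.3, 142.2]
eef_rot: [3.14, 0.004, -0.088]
ft_force: [1.1, -0.6, -0.5]
gripper_width: 32.5
grasp_force: 40.3
```

Request:
move_arm(
  commands=[
    [0,0,-10,0],
    [0,0,-10,0],
    [0,0,-5,0],
    [0,0,-4,0],
    [0,0,0,0],
    [0,0,0,0],
  ],
)

```text
time_s: 13.3
tool_pos: [462.4, 172.9, 115.6]
eef_rot: [3.141, -0.001, -0.089]
ft_force: [-0.5, -1.0, 1.5]
gripper_width: 32.5
grasp_force: 40.5
```

Request:
move_arm(
  commands=[
    [0,0,-1,0],
    [0,0,0,0],
    [0,0,0,0],
    [0,0,20,0],
    [0,0,40,0],
    [0,0,20,0],
  ],
  hand=0.3,
)

```text
time_s: 13.9
tool_pos: [463.2, 173.8, 196.8]
eef_rot: [-3.14, -0.003, -0.088]
ft_force: [0.3, 0.6, 0.6]
gripper_width: 59.9
grasp_force: 0.0
```

Request:
move_arm(
  commands=[
    [8,12,0,0],
    [18,25,0,0],
    [18,25,0,0],
    [8,12,-18,0],
    [0,0,0,0],
    [0,0,0,0],
    [0,0,0,0],
    [0,0,0,0],
  ],
)

```text
time_s: 14.7
tool_pos: [514.2, 246.0, 176.9]
eef_rot: [3.141, -0.001, -0.09]
ft_force: [1.0, -0.2, -0.4]
gripper_width: 59.8
grasp_force: 0.0
```

```bash
python3 above.py Y w6.png 514.3 246.6
```

```text
tool [514.2 246.  176.9] [514.2 246.1 176.9] [ 3.141e+00 -1.000e-03 -9.000e-02] pred [317.  271.4]
cap [319.3  72.5] 5872 [603.9 237.6 134. ] minus tool [89.7 -8.5]
cap [318.9 271.2] 4062 [514.3 245.7 134. ] minus tool [ 0.1 -0.4]
```

View pics/w6.png

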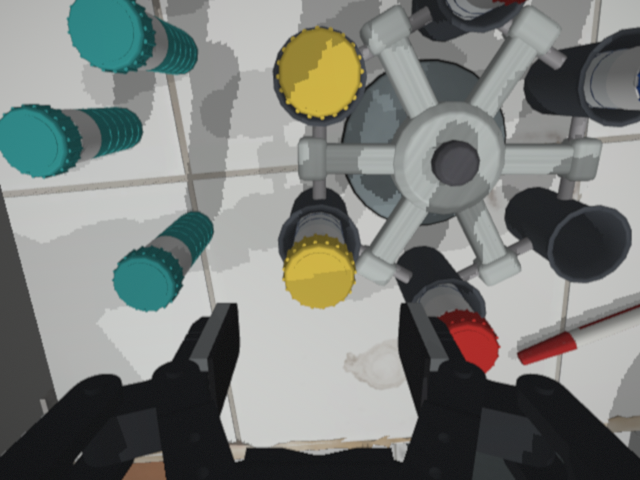

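The red tube now sits in bucket D (470,343). The yellow cap at (319,271) lies directly below the tool, so I grip it and carry it to bucket C.

Request:
move_arm(
  commands=[
    [0,0,-25,0],
    [0,0,-25,0],
    [0,0,-13,0],
    [0,0,0,0],
    [0,0,0,0],
    [0,0,0,0],
  ],
)

```text
time_s: 15.35
tool_pos: [515.1, 247.6, 114.8]
eef_rot: [-3.14, -0.002, -0.089]
ft_force: [0.4, -0.2, -0.3]
gripper_width: 60.0
grasp_force: 0.0
```

Request:
move_arm(
  commands=[
    [0,0,0,0],
    [0,0,0,0],
    [0,0,0,0],
    [0,0,0,0],
    [0,0,0,0],
  ],
  hand=1,
)

```text
time_s: 15.85
tool_pos: [514.9, 247.4, 114.3]
eef_rot: [-3.141, -0.002, -0.088]
ft_force: [-0.9, -0.5, 4.8]
gripper_width: 32.9
grasp_force: 39.4
```

Request:
move_arm(
  commands=[
    [0,0,10,0],
    [0,0,35,0],
    [0,0,40,0],
    [0,0,35,0],
    [0,0,20,0],
    [-1,-15,0,0],
    [-3,-35,0,0],
    [-4,-40,0,0],
    [-4,-40,0,0],
    [-2,-25,0,0],
  ],
)

```text
time_s: 16.85
tool_pos: [498.9, 87.9, 252.6]
eef_rot: [3.139, 0.002, -0.092]
ft_force: [0.4, 0.1, -1.2]
gripper_width: 32.5
grasp_force: 40.2
```

Request:
move_arm(
  commands=[
    [0,0,0,0],
    [0,0,0,0],
    [0,0,0,0],
    [0,0,0,0],
    [0,0,0,0],
    [0,0,0,0],
  ],
)

```text
time_s: 17.45
tool_pos: [500.0, 92.9, 253.2]
eef_rot: [-3.141, 0.0, -0.087]
ft_force: [-0.3, -0.4, -0.8]
gripper_width: 32.5
grasp_force: 40.2
```

```bash
python3 inhand.py Y w7.png; python3 - <<'E'
from h import *
c=snap('wrist'); print('bucket',proj(c,[499.9,91.4,94]))
E
```

```text
tool [500.   92.9 253.2] [500.   92.6 253.2] [-3.141  0.    -0.087] w 32.5
cap [318.8 344.9] 8381 at z+20 [500.1  92.6 273.2] offset [ 0.1 -0.2 20. ] tool proj at z+20 [318.1 345.2]
bucket (np.float64(320.07222766965066), np.float64(209.01306293270287))
```

View pics/w7.png

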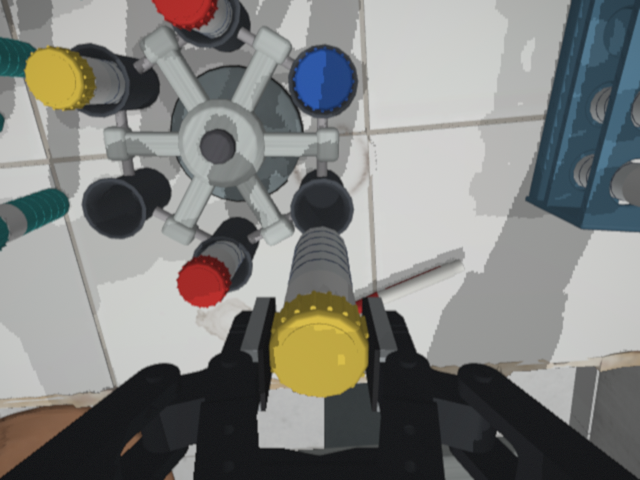

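The bucket C rim is at (322,208), about 1.5 mm toward −y of the tool. I correct that, lower, release and rise.

Request:
move_arm(
  commands=[
    [0,-1.5,-20,0],
    [0,0,-30,0],
    [0,0,-20,0],
    [0,0,0,0],
    [0,0,0,0],
    [0,0,-15,0],
    [0,0,-15,0],
    [0,0,-10,0],
    [0,0,0,0],
  ],
)

```text
time_s: 18.45
tool_pos: [498.4, 90.1, 141.1]
eef_rot: [3.141, 0.004, -0.088]
ft_force: [-0.6, -0.2, -0.5]
gripper_width: 32.9
grasp_force: 40.2
```

Request:
move_arm(
  commands=[
    [0,0,-10,0],
    [0,0,-10,0],
    [0,0,-5,0],
    [0,0,-4,0],
    [0,0,0,0],
    [0,0,0,0],
  ],
)

```text
time_s: 19.05
tool_pos: [500.2, 90.4, 114.4]
eef_rot: [3.142, -0.0, -0.089]
ft_force: [-0.1, -0.3, 1.6]
gripper_width: 32.9
grasp_force: 40.3
```

Request:
move_arm(
  commands=[
    [0,0,-1,0],
    [0,0,0,0],
    [0,0,0,0],
    [0,0,20,0],
    [0,0,45,0],
    [0,0,25,0],
  ],
  hand=0.3,
)

```text
time_s: 19.65
tool_pos: [501.2, 91.1, 205.9]
eef_rot: [-3.14, -0.003, -0.088]
ft_force: [-0.2, -0.0, 0.3]
gripper_width: 59.9
grasp_force: 0.0
```

Request:
move_arm(
  commands=[
    [12,-19,0,0],
    [22,-36,0,0],
    [25,-40,0,0],
    [25,-40,0,0],
    [25,-40,0,0],
    [22,-36,0,0],
    [18,-28,0,0],
    [10,-16,-25,0],
    [0,0,0,0],
    [0,0,0,0],
  ],
)

```text
time_s: 20.65
tool_pos: [658.0, -164.1, 177.0]
eef_rot: [-3.14, 0.003, -0.089]
ft_force: [0.4, 0.8, 1.2]
gripper_width: 60.0
grasp_force: 0.0
```

Request:
move_arm(
  commands=[
    [0,0,0,0],
    [0,0,0,0],
    [0,0,0,0],
  ],
)

```text
time_s: 20.95
tool_pos: [659.5, -163.0, 179.6]
eef_rot: [-3.142, -0.002, -0.086]
ft_force: [-0.0, 0.2, 0.1]
gripper_width: 59.8
grasp_force: 0.0
```

```bash
python3 above.py B w8.png 659 -164.5
```

```text
tool [ 659.5 -163.   179.6] [ 659.4 -163.4  179.4] [ 3.141e+00 -2.000e-03 -8.700e-02] pred [321.3 269.9]
cap [306.4 267.9] 4019 [ 660.7 -157.3  134. ] minus tool [1.3 6.1]
```

View pics/w8.png

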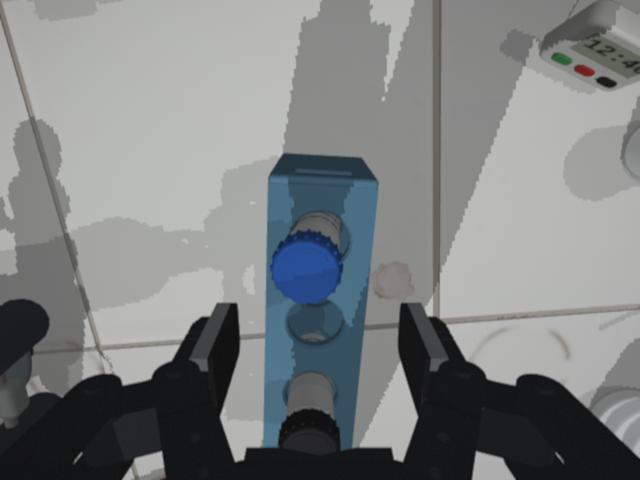

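The parked blue cap at (306,268) leans about 6 mm toward +y. The pads close along y, so they will straighten it as they grip. I aim between the hole axis and the cap.

Request:
move_arm(
  commands=[
    [1,2,0,0],
    [0,0,-25,0],
    [0,0,-25,0],
    [0,0,-13,0],
    [0,0,0,0],
    [0,0,0,0],
    [0,0,0,0],
  ],
)

```text
time_s: 21.7
tool_pos: [661.4, -162.6, 117.0]
eef_rot: [3.141, -0.003, -0.088]
ft_force: [0.4, -0.7, 0.1]
gripper_width: 59.3
grasp_force: 0.0
```

Request:
move_arm(
  commands=[
    [0,0,0,0],
    [0,0,0,0],
    [0,0,0,0],
    [0,0,0,0],
    [0,0,0,0],
    [0,0,0,0],
  ],
  hand=1,
)

```text
time_s: 22.3
tool_pos: [661.1, -163.0, 116.6]
eef_rot: [3.141, -0.002, -0.089]
ft_force: [0.4, -0.6, 5.8]
gripper_width: 32.2
grasp_force: 39.6
```

Request:
move_arm(
  commands=[
    [0,0,10,0],
    [0,0,35,0],
    [0,0,40,0],
    [0,0,35,0],
    [0,0,20,0],
    [0,0,0,0],
    [0,0,0,0],
  ],
)

```text
time_s: 23.0
tool_pos: [659.3, -162.3, 254.3]
eef_rot: [-3.141, 0.002, -0.088]
ft_force: [-0.4, -0.5, -0.9]
gripper_width: 32.4
grasp_force: 40.1
```

```bash
python3 inhand.py B w9.png
```

```text
tool [ 659.3 -162.3  254.3] [ 658.6 -162.4  252.9] [-3.141e+00  2.000e-03 -8.800e-02] w 32.4
cap [319.  343.4] 7375 at z+20 [ 660.1 -162.7  274.3] offset [ 0.7 -0.4 20. ] tool proj at z+20 [318.  345.3]
```

View pics/w9.png

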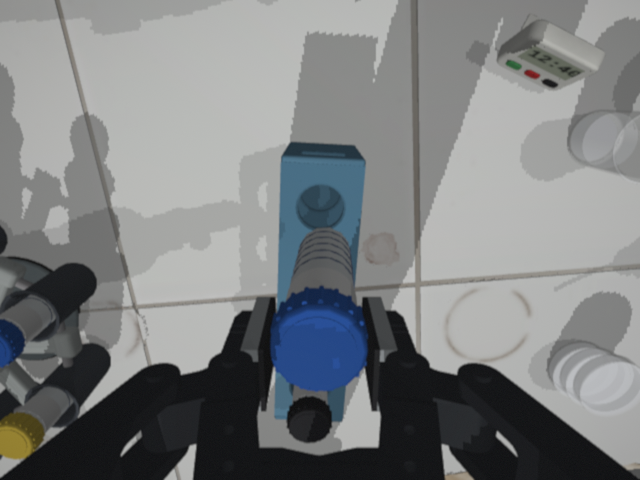

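The blue tube is centred in the hand (319,343) and nearly upright. Carrying it to bucket E.

Request:
move_arm(
  commands=[
    [-6,16,0,0],
    [-12,34,0,0],
    [-15,43,0,0],
    [-16,45,0,0],
    [-16,45,0,0],
    [-16,45,0,0],
    [-16,45,0,0],
    [-16,45,0,0],
    [-14,40,0,0],
    [-10,28,0,0],
  ],
)

```text
time_s: 24.05
tool_pos: [518.6, 228.1, 253.7]
eef_rot: [-3.141, 0.004, -0.082]
ft_force: [-0.5, -0.2, 0.0]
gripper_width: 32.7
grasp_force: 40.1
```

Request:
move_arm(
  commands=[
    [-6,16,0,0],
    [-2,6,0,0],
    [0,0,0,0],
    [0,0,0,0],
    [0,0,0,0],
    [0,0,0,0],
    [0,0,0,0],
  ],
)

```text
time_s: 24.75
tool_pos: [515.6, 244.4, 255.2]
eef_rot: [3.141, -0.0, -0.09]
ft_force: [0.2, 0.0, -0.2]
gripper_width: 32.6
grasp_force: 40.1
```

```bash
python3 inhand.py B w10.png; python3 - <<'E'
from h import *
c=snap('wrist'); print('bucket',proj(c,[514.3,246.2,94])); print(robot.sense()['tool_pos'])
E
```

```text
tool [515.6 244.4 255.2] [515.5 244.7 255.3] [ 3.141 -0.    -0.09 ] w 32.6
cap [318.8 339.4] 8009 at z+20 [517.9 244.  275.2] offset [ 2.3 -0.4 20. ] tool proj at z+20 [318.1 345.2]
bucket (np.float64(316.49040682146483), np.float64(210.0083819884545))
[515.32531232 244.91541551 255.26009872]
```

View pics/w10.png

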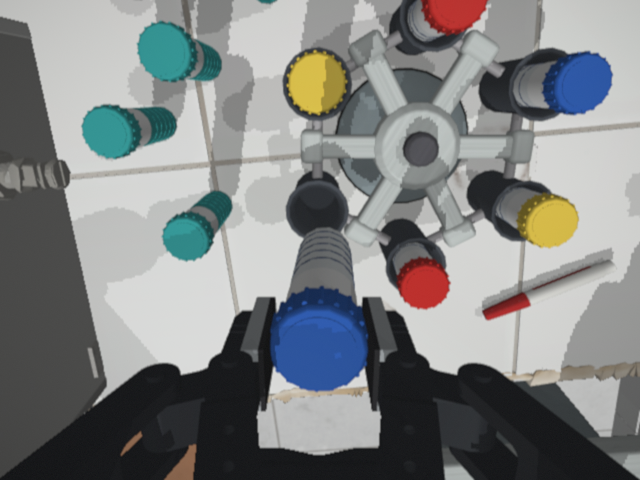

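The bucket E rim is at (317,210), as predicted. The red, yellow and blue tubes elsewhere look seated. I shift (−2,+2) and lower.

Request:
move_arm(
  commands=[
    [-2,2,-20,0],
    [0,0,-30,0],
    [0,0,-20,0],
    [0,0,0,0],
    [0,0,0,0],
    [0,0,-15,0],
    [0,0,-15,0],
    [0,0,-10,0],
    [0,0,0,0],
  ],
)

```text
time_s: 25.75
tool_pos: [512.3, 246.9, 143.3]
eef_rot: [3.141, 0.002, -0.088]
ft_force: [0.5, 0.5, -1.5]
gripper_width: 32.4
grasp_force: 40.1
```

Request:
move_arm(
  commands=[
    [0,0,-10,0],
    [0,0,-10,0],
    [0,0,-5,0],
    [0,0,-4,0],
    [0,0,0,0],
    [0,0,0,0],
  ],
)

```text
time_s: 26.35
tool_pos: [513.5, 247.5, 116.7]
eef_rot: [-3.141, -0.001, -0.089]
ft_force: [0.8, 0.3, 1.5]
gripper_width: 32.3
grasp_force: 40.4
```

Release, rise and retreat, then check.

Request:
move_arm(
  commands=[
    [0,0,-1,0],
    [0,0,0,0],
    [0,0,0,0],
    [0,0,0,0],
    [0,0,20,0],
    [0,0,45,0],
    [0,0,45,0],
    [0,0,20,0],
    [0,-20,0,0],
    [0,-40,0,0],
  ],
  hand=0.3,
)

```text
time_s: 27.35
tool_pos: [512.8, 191.8, 247.2]
eef_rot: [-3.137, -0.003, -0.081]
ft_force: [0.4, -0.7, -0.5]
gripper_width: 59.8
grasp_force: 0.0
```

Request:
move_arm(
  commands=[
    [0,-45,0,0],
    [0,-45,0,0],
    [0,-45,0,0],
    [0,-45,0,0],
    [0,-45,0,0],
    [0,-45,0,0],
    [0,-45,0,0],
    [0,-30,0,0],
    [0,0,0,0],
    [0,0,0,0],
  ],
)

```text
time_s: 28.35
tool_pos: [512.7, -158.2, 245.0]
eef_rot: [-3.141, 0.0, -0.091]
ft_force: [0.8, 1.2, -0.4]
gripper_width: 59.7
grasp_force: 0.0
```

```bash
python3 - <<'E'
from loc import *
s=snap('scene'); c=snap('top'); hx=[[641.5,156.5],[589.5,83],[499.9,91.4],[462.3,173.1],[514.3,246.6],[603.9,238.3]]
for k,p in zip('RBYRBY',hx):
    for cam,z in ((c,136),(s,132)):
        q=np.array(proj(cam,[*p,z])); b=min(blobs(cam['image'],k),key=lambda b:np.hypot(*(b[0]-q))); print(k,(b[0]-q).round(1),b[1],end=' | ')
    print()
i=np.hstack([cv2.resize(c['image'][165:305,215:355],(400,400)),cv2.resize(s['image'][170:330,180:380],(400,320))[:, :].copy() if 0 else cv2.resize(s['image'][160:330,200:370],(400,400))])
cv2.imwrite('pics/end.png',i); print(robot.sense()['tool_pos'])
E
```

```text
R [0.1 0.1] 193 | R [0.4 0.8] 247 | 
B [-0.1  0.1] 194 | B [0.4 0.8] 221 | 
Y [-1.1 -2.4] 191 | Y [-2.4  0.4] 267 | 
R [-1.5 -1.9] 189 | R [-2.4  0.6] 342 | 
B [-2.6 -2.2] 185 | B [-4.4  1.5] 323 | 
Y [0.2 0.1] 189 | Y [0.6 0.8] 302 | 
[ 513.27126943 -155.65029436  245.259049  ]
```

View pics/end.png

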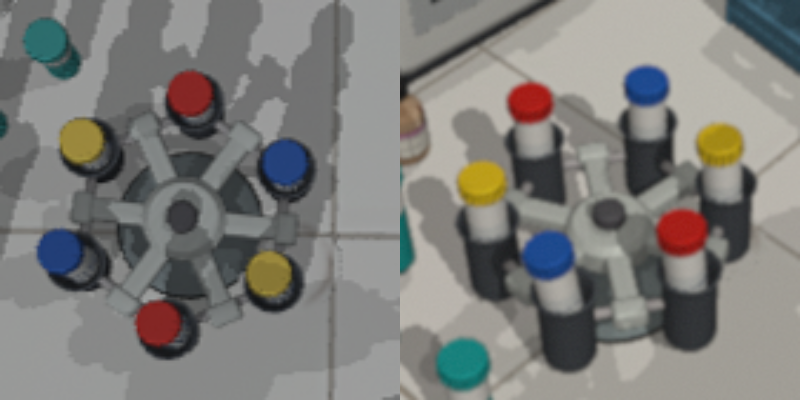

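The final order is right: red opposite red, blue opposite blue, yellow opposite yellow. The three moved caps lean slightly, so I triangulate their heights to confirm they are fully down.

```bash
cat > tri.py <<'E'
from loc import *
s=snap('scene'); c=snap('top'); hx=[[641.5,156.5],[589.5,83],[499.9,91.4],[462.3,173.1],[514.3,246.6],[603.9,238.3]]
for k,p in zip('RBYRBY',hx):
    m=[]
    for cam in (c,s):
        q=np.array(proj(cam,[*p,134])); m.append((cam,min(blobs(cam['image'],k),key=lambda b:np.hypot(*(b[0]-q)))[0]))
    r=least_squares(lambda x:np.concatenate([np.array(proj(cam,x))-b for cam,b in m]),[*p,134])
    d=r.x[:2]-p; print(k,r.x.round(1),'lean',d.round(1),round(np.hypot(*d),1),'err',r.fun.round(1))
E
python3 tri.py
```

```text
R [641.7 156.3 129.9] lean [ 0.2 -0.2] 0.3 err [ 0.2  0.3 -0.3 -0. ]
B [589.5  82.9 130.1] lean [-0.  -0.1] 0.1 err [ 0.2  0.3 -0.3 -0. ]
Y [504.6  93.4 129.6] lean [4.7 2. ] 5.1 err [ 0.3  0.4 -0.4 -0. ]
R [465.5 176.2 130.9] lean [3.2 3.1] 4.5 err [ 0.3  0.4 -0.4 -0. ]
B [518.9 252.7 129.8] lean [4.6 6.1] 7.6 err [ 0.2  0.3 -0.3 -0. ]
Y [603.7 238.1 130.2] lean [-0.2 -0.2] 0.2 err [ 0.2  0.3 -0.3 -0. ]
```

All six caps are at the same height (129.6–130.9 mm), so the moved tubes are fully down. The lean is at most about 4°, which fits the bore play. The arm is clear, so I hand in.

```bash
python3 -c "
from h import *
print(robot.finish_job())"
```

```text
the job is handed in; nothing more can be done
None
```

The job is handed in at about 28 s: each red, yellow and blue tube faces its twin and is fully down, though the three moved ones lean up to about 4° in the loose bores; black tubes untouched.

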